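Check two bench supply switches by feel

ROBOT

A 6-joint arm with a two-finger parallel gripper is mounted at the origin on a cart in front of the work surface, level with it; the furniture and walls round the work are solid. World frame = base frame: x ahead of the robot, y to its left, z up, the work surface at z = 0. Lengths are in mm, angles in rad, forces in N, time in s.
With the tool pointing down it reaches from about 300 to 750 mm from the base axis. Payload 8.5 kg.
Tool frame: the origin (TCP) lies at the very end of the fingers, on their centre line; the grasp point (between the pads) lies 19 mm behind it; z points along the fingers, y is the line along which they close (so a half turn about z gives the same grasp; the last joint's range is limited). The gripper opens to 85 mm and grips with 20 to 120 N. Pads are 22 mm wide; open, the fingers measure 114 mm over their backs; the gripper's body (76 mm by 85 mm) begins 54 mm behind the grasp point. The pads swing forward as they close: fully open they stand 13 mm farther back than shut.
Start: joints at [-1.497, 0.381, 1.297, -0, 1.464, -0.215], TCP at [156.636, -527.205, 231.322] pointing down, gripper open.
Joint ranges: [-3.11, 3.11], [-0.89, 2.33], [0.22, 2.48], [-1.42, 4.56], [0.17, 2.85], [-2.88, 2.88]. Speed limits (rad/s): [2.39, 2.39, 3.14, 3.14, 3.14, 3.14].

INTERFACE

Orientations are given as a unit quaternion [w, x, y, z].
In Python, from bench import get_state, camera, camera_info, order gives the robot as it stands.
- The arm moves only by the shell command python3 -m handwheel 'ROWS'. ROWS is JSON, a list of rows, each an object of numbers: "dx", "dy", "dz": the shift along the world's x, y, z in mm; "ax", "ay", "az": the turn, a rotation vector about the world's x, y, z in rad; "fingers": the finger opening in mm, from 0 to 85.4. A call has exactly 5 rows; each row shifts and turns the commanded pose from where the row before left it; what a row does not reach is not made up. A row lasts 1/8 s, in which the tool goes at most 62.5 mm and 10.7 degrees, less where a joint would pass 70% of its speed; a pose out of reach is approached as far as the arm can. A call with a gripper value outside its range is refused whole. The fingers move at their own pace and stop on an object; the grip force is fixed at half the most. Time passes only in rows, so rows that do not move let the fingers close, or fill a call up. It gives the time, the measured TCP pose, the force, the opening and the grip force at its end, in the units of the state.
- get_state(): the state, without advancing time (a new reading comes with each control period).
- camera(name): name is "scene" or "top" or "wrist"; returns (picture, depth): 400x640x3 uint8, blue, green, red; 400x640 float32, mm along the optical axis (not along the pixel's ray), 0 where there is no reading.
- camera_info(name): a dict with "mtx" (3x3 intrinsics, pixels), "cam_to_world" (4x4, takes a point from camera to world coordinates). Camera axes: x right, y up, looking along -z (the intrinsics and any distortion apply to the point x, -y, -z); pixel columns grow to the right and rows downward; lengths in mm; the calibration is good to about 2 mm. A picture is of the moment at which its call begins: read the wrist's pose just before it. camera_info takes no time and is no camera call; for the wrist camera it gives the pose at the moment of the call.
- order.job_done(): hands the job in; it is judged then, once.
The state is a dict: "t": time; "joint_pos": joint angles; "qd": joint speeds; "joint_efforts": joint torques, N m; "ee_pos": TCP position; "tool_rot": TCP orientation; "contact_force": force on the tool from outside, world axes, zero at the start; "wrist_torque": the same for the moment, N m; "finger_gap": finger opening in mm; "grasp_force": force on a finger pad.
Only numpy, scipy, OpenCV 4.12 (cv2) and the standard library are available. Lean on these libraries where they do the work, as an engineer would, in place of code of your own. Each camera call takes 0.05 s, during which the arm holds its last target. There are 200 camera calls.

TASK

Both toggle switches on the bench must be on, lever leaning toward the end with the two raised studs; they have no light, so feel each with the fingertips: first the one on your left, then the one on your right. Push the lever over to on if you find it off; if it is already on, only touch it and leave it on. Do not force a lever against its stop.

Things in the scene. Friction and masses are not known exactly. Their poses are not given: they have to be found in the camera images.
- switch_a (a joint): Switch A, lever lean, rad: ~0.1 OFF (to the pivot point's -x), 0.55 upright, ~0.95 ON (to +x); above 0.8 is on; stops 0 and 1.1; starts near 0.1 or 0.95. Round rod with black sleeve, 79 mm long from the pivot, 17 mm thick near its tip, sleeve from 30 mm up; its top is ~110 mm over the bench when leaning, 117 upright. Steady friction, ~3 N at the sleeve; stays where left, no snap.
- switch_a_pivot (a point): centre of switch A's pivot, fixed to the housing, 38 mm over the bench. x = toward ON (end with two raised studs 9 mm high, roughly away from the robot), y = pivot axis, z up. Grey housing 76 (x) by 56 (y), 34 high (boss 45), on a steel flange 94x60x5 fixed to the bench. A and B look alike: one at y > 0.2 m (left), one at y < -0.1 (right).
- switch_b (a joint): Switch B, lever lean, rad: ~0.1 OFF (to the pivot point's -x), 0.55 upright, ~0.95 ON (to +x); above 0.8 is on; stops 0 and 1.1; starts near 0.1 or 0.95. Round rod with black sleeve, 79 mm long from the pivot, 17 mm thick near its tip, sleeve from 30 mm up; its top is ~110 mm over the bench when leaning, 117 upright. Steady friction, ~3 N at the sleeve; stays where left, no snap.
- switch_b_pivot (a point): centre of switch B's pivot, fixed to the housing, 38 mm over the bench. x = toward ON (end with two raised studs 9 mm high, roughly away from the robot), y = pivot axis, z up. Grey housing 76 (x) by 56 (y), 34 high (boss 45), on a steel flange 94x60x5 fixed to the bench. A and B look alike: one at y > 0.2 m (left), one at y < -0.1 (right).
Things that resemble listed ones, but are neither listed nor needed, are in the scene too. What is shaped like the part that bears switch_a but orange or yellow is not meant. What is shaped like the part that bears switch_b but orange is not meant.

How it is judged:
By the outcome, as a careful person would: the job done as asked, in the order asked, and still so for the second after the job is handed in, with the robot touching nothing.
It also fails if it takes over 42 s, if anything falls off the work surface, if the arm or the gripper's body presses on something with over 40 N, if the wrist force passes 120 N, or if a joint passes its speed limit or range.

## Working session

There is one attempt and no reset: what is moved stays moved. The work goes in short steps, Python scripts to look and compute and a shell command to move; the robot and the scene stay as the last step left them, time stands still between calls to the robot, and variables do not carry over. Pictures are saved under pics/ and viewed, at most 10 in all, crops included, and the job is handed in when it is done.

```bash
mkdir -p pics; cat > h.py <<'E'
import numpy as np,cv2
from bench import *
def pts(info,depth):
    K=np.array(info["mtx"]);T=np.array(info["cam_to_world"])
    v,u=np.mgrid[0:400,0:640]
    P=np.stack([(u-K[0,2])/K[0,0]*depth,-(v-K[1,2])/K[1,1]*depth,-depth],-1)
    return P@T[:3,:3].T+T[:3,3]
E
python3 - <<'E'
from h import *
for n in("top","scene"):
    i=camera_info(n);p,d=camera(n);cv2.imwrite(f"pics/{n}.png",p);np.savez(f"{n}.npz",p=p,P=pts(i,d),d=d)
    print(n,np.round(i["cam_to_world"],3).tolist(),i.keys())
s=get_state();print(s)
E
```

```text
top [[0.01, 0.997, -0.081, 374.696], [-1.0, 0.009, -0.023, 18.779], [-0.022, 0.081, 0.996, 1296.401], [0.0, 0.0, 0.0, 1.0]] dict_keys(['mtx', 'cam_to_world'])
scene [[-0.702, 0.34, -0.626, -169.407], [-0.712, -0.363, 0.601, 648.241], [-0.023, 0.867, 0.497, 558.064], [0.0, 0.0, 0.0, 1.0]] dict_keys(['mtx', 'cam_to_world'])
{'t': 0.1, 'joint_pos': array([-1.49734823e+00,  3.81145669e-01,  1.29814755e+00,  7.45643227e-06,
        1.46362998e+00, -2.15304386e-01]), 'qd': array([-0.00073266, -0.00172836, -0.00197543, -0.00181877, -0.00036453,
        0.00184746]), 'joint_efforts': array([ 5.42995316e-03, -4.49217331e+01, -2.31651038e+01, -1.07956375e-04,
        3.69789617e-03, -1.65022675e-05]), 'ee_pos': array([ 156.593791  , -526.96367195,  230.77699461]), 'tool_rot': array([-6.63336946e-04,  9.89595680e-01,  1.43874761e-01,  5.08442209e-05]), 'contact_force': array([-0.3626688 , -0.69374228, -1.07703662]), 'wrist_torque': array([ 0.01839495, -0.03552266, -0.04629041]), 'grasp_force': 0.0, 'finger_gap': 85.49135331399157}
```

View pics/top.png

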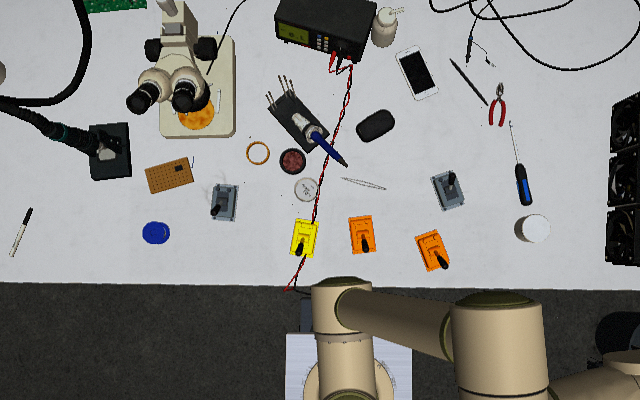

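View pics/scene.png

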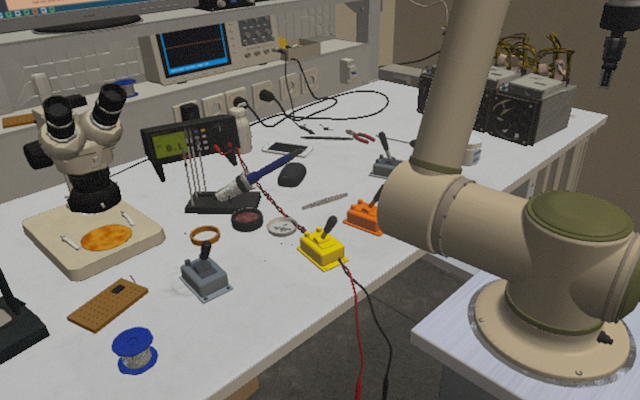

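The grey switches are at top px (224,202) on the left and (448,188) on the right. The orange and yellow ones are decoys. Next I measure both from the depth data.

```bash
python3 - <<'E'
from h import *
z=np.load("top.npz");P=z["P"];p=z["p"]
out=[]
for n,(u,v) in dict(L=(224,202),R=(448,188)).items():
    sl=np.s_[v-30:v+30,u-30:u+30];Q=P[sl].reshape(-1,3)
    m=Q[:,2]<300
    print(n,"bench z",np.median(Q[:,2]))
    for lo,hi in((22,40),(65,130)):
        S=Q[(Q[:,2]>lo)&(Q[:,2]<hi)]
        r=cv2.minAreaRect(S[:,:2].astype(np.float32));print(lo,len(S),np.round(S.mean(0)),r)
    S=Q[(Q[:,2]>50)&(Q[:,2]<130)]
    print(np.round(S[np.argsort(-S[:,2])][::4]).tolist())
    out.append(cv2.resize(p[sl],(400,400),interpolation=cv2.INTER_CUBIC))
cv2.imwrite("pics/crop.png",np.hstack(out))
E
```

```text
L bench z 2.352407148312409
22 473 [483. 318.  35.] ((481.98291015625, 321.7099914550781), (56.23726272583008, 76.45770263671875), 84.70269012451172)
65 75 [456. 322.  98.] ((456.8150939941406, 323.8299255371094), (29.63232421875, 14.793256759643555), 2.0862178802490234)
[[451.0, 321.0, 115.0], [449.0, 329.0, 112.0], [452.0, 320.0, 110.0], [444.0, 327.0, 109.0], [452.0, 325.0, 109.0], [444.0, 325.0, 108.0], [442.0, 323.0, 107.0], [457.0, 319.0, 106.0], [452.0, 319.0, 105.0], [445.0, 319.0, 104.0], [459.0, 322.0, 102.0], [450.0, 318.0, 100.0], [462.0, 326.0, 95.0], [458.0, 317.0, 93.0], [465.0, 323.0, 90.0], [463.0, 317.0, 86.0], [465.0, 320.0, 83.0], [471.0, 322.0, 77.0], [464.0, 317.0, 74.0], [472.0, 317.0, 63.0], [475.0, 326.0, 60.0], [480.0, 320.0, 54.0]]
R bench z 2.035403518117164
22 504 [ 511. -246.   34.] ((516.7332763671875, -248.24606323242188), (75.60610961914062, 57.36109161376953), 19.02666473388672)
65 77 [ 535. -241.   99.] ((535.7598876953125, -240.46231079101562), (27.32308578491211, 15.442343711853027), 5.846402645111084)
[[543.0, -241.0, 116.0], [539.0, -237.0, 113.0], [541.0, -239.0, 112.0], [544.0, -235.0, 111.0], [537.0, -237.0, 110.0], [537.0, -235.0, 109.0], [547.0, -235.0, 109.0], [533.0, -243.0, 107.0], [549.0, -238.0, 107.0], [535.0, -245.0, 106.0], [550.0, -243.0, 105.0], [535.0, -234.0, 103.0], [531.0, -240.0, 98.0], [534.0, -248.0, 96.0], [530.0, -239.0, 90.0], [528.0, -245.0, 86.0], [528.0, -248.0, 83.0], [524.0, -246.0, 79.0], [525.0, -241.0, 72.0], [523.0, -244.0, 65.0], [521.0, -247.0, 63.0], [519.0, -249.0, 56.0]]
```

View pics/crop.png

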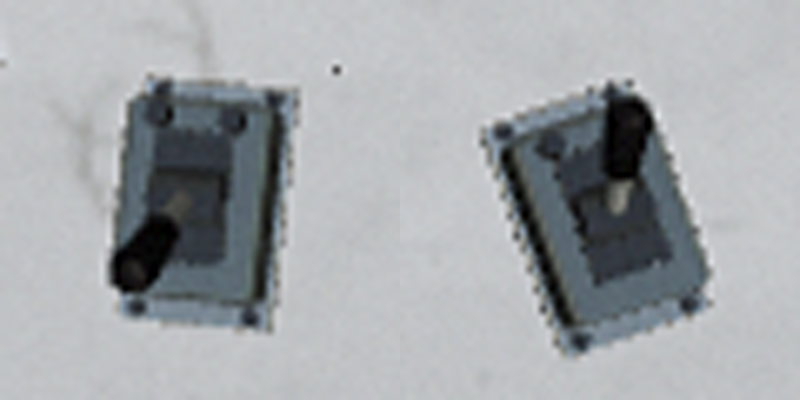

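Left switch: pivot (482,322), x-axis yaw −5°, lever leaning to −x, away from the studs, so it looks OFF. Right switch: pivot (517,−248), yaw +19°, lever over the studs, so it looks ON. The sizes (76×57) and heights match the description. I'll go to the left one first, fingers closed.

```bash
python3 -m handwheel '[{"dx":40,"dy":40,"fingers":0},{"dx":40,"dy":40,"fingers":0},{"dx":40,"dy":40,"fingers":0},{"dx":40,"dy":40,"fingers":0},{"dx":40,"dy":40,"fingers":0}]'
python3 -m handwheel '[{"dx":40,"dy":40,"fingers":0},{"dx":40,"dy":40,"fingers":0},{"dx":40,"dy":45,"fingers":0},{"dx":0,"dy":55,"fingers":0},{"dx":0,"dy":55,"fingers":0}]'
python3 -m handwheel '[{"dx":-14,"dy":55,"az":-0.076,"fingers":0},{"dx":-14,"dy":55,"az":-0.076,"fingers":0},{"dx":-14,"dy":55,"az":-0.076,"fingers":0},{"dx":-14,"dy":55,"az":-0.076,"fingers":0},{"dx":-14,"dy":55,"az":-0.076,"fingers":0}]'
```

```text
validation failed for argument at $[0]...
validation failed for argument at $[0]...
validation failed for argument at $[0]...
```

```bash
python3 -m handwheel '[{"dx":40,"dy":40,"dz":0,"ax":0,"ay":0,"az":0,"fingers":0},{"dx":40,"dy":40,"dz":0,"ax":0,"ay":0,"az":0,"fingers":0},{"dx":40,"dy":40,"dz":0,"ax":0,"ay":0,"az":0,"fingers":0},{"dx":40,"dy":40,"dz":0,"ax":0,"ay":0,"az":0,"fingers":0},{"dx":40,"dy":40,"dz":0,"ax":0,"ay":0,"az":0,"fingers":0}]'
```

```text
t: 0.72
ee_pos: [357.6, -325.7, 231.1]
tool_rot: [-0.0, 0.99, 0.144, -0.0]
contact_force: [0.0, 0.1, 0.5]
finger_gap: 0.3
grasp_force: 0.0
```

```bash
python3 -m handwheel '[{"dx":40,"dy":40,"dz":0,"ax":0,"ay":0,"az":0,"fingers":0},{"dx":40,"dy":40,"dz":0,"ax":0,"ay":0,"az":0,"fingers":0},{"dx":40,"dy":45,"dz":0,"ax":0,"ay":0,"az":0,"fingers":0},{"dx":0,"dy":55,"dz":0,"ax":0,"ay":0,"az":0,"fingers":0},{"dx":0,"dy":55,"dz":0,"ax":0,"ay":0,"az":0,"fingers":0}]'
python3 -m handwheel '[{"dx":-14,"dy":55,"dz":0,"ax":0,"ay":0,"az":-0.076,"fingers":0},{"dx":-14,"dy":55,"dz":0,"ax":0,"ay":0,"az":-0.076,"fingers":0},{"dx":-14,"dy":55,"dz":0,"ax":0,"ay":0,"az":-0.076,"fingers":0},{"dx":-14,"dy":55,"dz":0,"ax":0,"ay":0,"az":-0.076,"fingers":0},{"dx":-14,"dy":55,"dz":0,"ax":0,"ay":0,"az":-0.076,"fingers":0}]'
```

```text
t: 1.35
ee_pos: [476.6, -90.3, 230.8]
tool_rot: [-0.0, 0.99, 0.144, -0.0]
contact_force: [0.8, 0.3, -0.4]
finger_gap: 0.2
grasp_force: 0.0
t: 1.98
ee_pos: [405.8, 184.4, 231.2]
tool_rot: [-0.0, 0.999, -0.047, -0.0]
contact_force: [1.5, 0.2, -0.9]
finger_gap: 0.0
grasp_force: 0.0
```

```bash
python3 -m handwheel '[{"dx":-1,"dy":48,"dz":0,"ax":0,"ay":0,"az":0,"fingers":0},{"dx":-1,"dy":48,"dz":0,"ax":0,"ay":0,"az":0,"fingers":0},{"dx":-1,"dy":48,"dz":0,"ax":0,"ay":0,"az":0,"fingers":0},{"dx":0,"dy":0,"dz":-30,"ax":0,"ay":0,"az":0,"fingers":0},{"dx":0,"dy":0,"dz":-30,"ax":0,"ay":0,"az":0,"fingers":0}]'
python3 -m handwheel '[{"dx":0,"dy":0,"dz":-30,"ax":0,"ay":0,"az":0,"fingers":0},{"dx":0,"dy":0,"dz":-30,"ax":0,"ay":0,"az":0,"fingers":0},{"dx":0,"dy":0,"dz":-25,"ax":0,"ay":0,"az":0,"fingers":0},{"dx":4,"dy":0,"dz":0,"ax":0,"ay":0,"az":0,"fingers":0},{"dx":4,"dy":0,"dz":0,"ax":0,"ay":0,"az":0,"fingers":0}]'
python3 - <<'E'
from h import *
p,d=camera("wrist");cv2.imwrite("pics/w1.png",p)
E
```

```text
t: 2.6
ee_pos: [403.3, 327.3, 170.2]
tool_rot: [0.0, 0.999, -0.045, -0.0]
contact_force: [-0.3, -0.3, -0.0]
finger_gap: 0.2
grasp_force: 0.0
t: 3.22
ee_pos: [412.4, 327.0, 87.2]
tool_rot: [-0.0, 0.999, -0.046, 0.001]
contact_force: [-0.2, 0.5, 0.4]
finger_gap: -0.1
grasp_force: 0.0
```

View pics/w1.png

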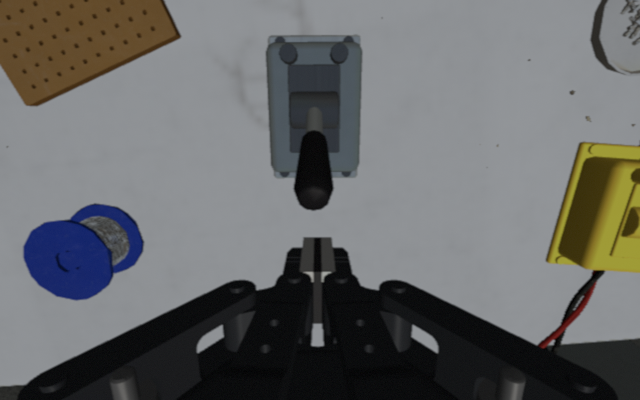

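The wrist view shows the studs at the far end (288,52),(340,52) and the lever tip at (315,195), on the near side, so it is OFF. The fingers (317,255) line up with it. I push along +x.

```bash
python3 -m handwheel '[{"dx":4,"dy":0,"dz":0,"ax":0,"ay":0,"az":0,"fingers":0},{"dx":4,"dy":0,"dz":0,"ax":0,"ay":0,"az":0,"fingers":0},{"dx":4,"dy":0,"dz":0,"ax":0,"ay":0,"az":0,"fingers":0},{"dx":4,"dy":-1,"dz":0,"ax":0,"ay":0,"az":0,"fingers":0},{"dx":4,"dy":0,"dz":0,"ax":0,"ay":0,"az":0,"fingers":0}]'
python3 -m handwheel '[{"dx":4,"dy":-1,"dz":0,"ax":0,"ay":0,"az":0,"fingers":0},{"dx":4,"dy":0,"dz":0,"ax":0,"ay":0,"az":0,"fingers":0},{"dx":4,"dy":0,"dz":0,"ax":0,"ay":0,"az":0,"fingers":0},{"dx":4,"dy":-1,"dz":0,"ax":0,"ay":0,"az":0,"fingers":0},{"dx":4,"dy":0,"dz":0,"ax":0,"ay":0,"az":0,"fingers":0}]'
```

```text
t: 3.9
ee_pos: [431.1, 325.6, 86.3]
tool_rot: [0.0, 0.999, -0.046, -0.001]
contact_force: [-7.6, -0.1, 5.6]
finger_gap: -0.1
grasp_force: 3.2
t: 4.53
ee_pos: [451.8, 323.7, 86.3]
tool_rot: [0.0, 0.999, -0.046, -0.0]
contact_force: [-3.6, 0.5, 3.9]
finger_gap: 0.0
grasp_force: 1.9
```

```bash
python3 -m handwheel '[{"dx":4,"dy":-1,"dz":0,"ax":0,"ay":0,"az":0,"fingers":0},{"dx":4,"dy":0,"dz":0,"ax":0,"ay":0,"az":0,"fingers":0},{"dx":4,"dy":0,"dz":0,"ax":0,"ay":0,"az":0,"fingers":0},{"dx":4,"dy":-1,"dz":0,"ax":0,"ay":0,"az":0,"fingers":0},{"dx":4,"dy":0,"dz":0,"ax":0,"ay":0,"az":0,"fingers":0}]'
python3 -m handwheel '[{"dx":2,"dy":0,"dz":0,"ax":0,"ay":0,"az":0,"fingers":0},{"dx":2,"dy":0,"dz":0,"ax":0,"ay":0,"az":0,"fingers":0},{"dx":2,"dy":-1,"dz":0,"ax":0,"ay":0,"az":0,"fingers":0},{"dx":2,"dy":0,"dz":0,"ax":0,"ay":0,"az":0,"fingers":0},{"dx":1,"dy":0,"dz":0,"ax":0,"ay":0,"az":0,"fingers":0}]'
python3 - <<'E'
from h import *
i=camera_info("wrist");p,d=camera("wrist");cv2.imwrite("pics/w2.png",p);P=pts(i,d)
Q=P[:, :].reshape(-1,3);m=(Q[:,2]>60)&(Q[:,2]<135)&(abs(Q[:,1]-321)<20)&(Q[:,0]>485)&(Q[:,0]<560)
S=Q[m];print(len(S),np.round(S[np.argsort(-S[:,2])][::max(1,len(S)//15)]).tolist())
E
```

```text
t: 5.15
ee_pos: [471.8, 321.8, 86.3]
tool_rot: [-0.0, 0.999, -0.046, -0.0]
contact_force: [-4.2, -0.2, 2.1]
finger_gap: 0.1
grasp_force: 2.1
t: 5.78
ee_pos: [480.5, 320.7, 86.0]
tool_rot: [0.0, 0.999, -0.046, -0.0]
contact_force: [-4.3, 1.4, -2.4]
finger_gap: -0.3
grasp_force: 1.8
4306 [[489.0, 338.0, 135.0], [491.0, 307.0, 134.0], [490.0, 337.0, 132.0], [486.0, 302.0, 130.0], [490.0, 321.0, 125.0], [492.0, 325.0, 121.0], [487.0, 310.0, 116.0], [505.0, 318.0, 114.0], [503.0, 317.0, 113.0], [507.0, 315.0, 112.0], [512.0, 324.0, 111.0], [501.0, 327.0, 109.0], [487.0, 313.0, 107.0], [492.0, 317.0, 104.0], [487.0, 311.0, 100.0], [491.0, 317.0, 91.0]]
```

View pics/w2.png

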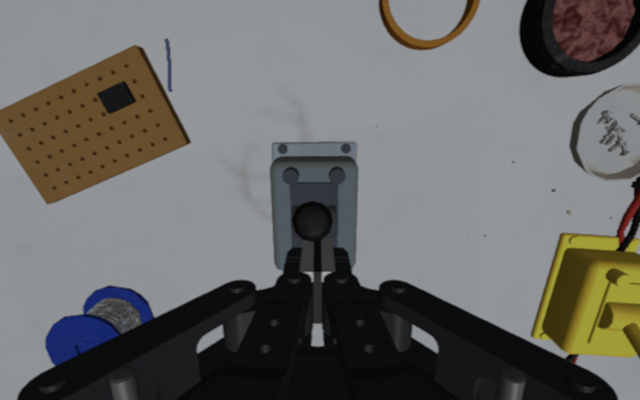

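The lever tip (313,222) has moved over toward the studs; I estimate a lean of about 0.9. Force is still just friction, so I add 2.5 mm for margin, well short of the stop, then back off and rise.

```bash
python3 -m handwheel '[{"dx":1.5,"dy":0,"dz":0,"ax":0,"ay":0,"az":0,"fingers":0},{"dx":1,"dy":0,"dz":0,"ax":0,"ay":0,"az":0,"fingers":0},{"dx":0,"dy":0,"dz":0,"ax":0,"ay":0,"az":0,"fingers":0},{"dx":-15,"dy":1,"dz":0,"ax":0,"ay":0,"az":0,"fingers":0},{"dx":-30,"dy":3,"dz":0,"ax":0,"ay":0,"az":0,"fingers":0}]'
python3 -m handwheel '[{"dx":0,"dy":0,"dz":40,"ax":0,"ay":0,"az":0,"fingers":0},{"dx":0,"dy":0,"dz":50,"ax":0,"ay":0,"az":0,"fingers":0},{"dx":0,"dy":-30,"dz":20,"ax":0,"ay":0,"az":0,"fingers":0},{"dx":0,"dy":0,"dz":0,"ax":0,"ay":0,"az":0,"fingers":0},{"dx":0,"dy":0,"dz":0,"ax":0,"ay":0,"az":0,"fingers":0}]'
python3 - <<'E'
from h import *
i=camera_info("top");p,d=camera("top");P=pts(i,d)
Q=P[165:235,190:255].reshape(-1,3)
S=Q[(Q[:,2]>52)&(Q[:,2]<125)&(Q[:,0]>475)];print(len(S),np.round(S[np.argsort(-S[:,2])][::3]).tolist())
a=np.polyfit(S[:,2],S[:,0],1);print("tilt",np.arctan(a[0]))
o=[cv2.resize(p[165:235,190:255],(400,430),interpolation=cv2.INTER_CUBIC)]
cv2.imwrite("pics/c2.png",np.hstack(o))
E
```

```text
t: 6.45
ee_pos: [438.4, 324.9, 86.7]
tool_rot: [-0.001, 0.999, -0.046, 0.001]
contact_force: [-0.3, 0.4, -0.2]
finger_gap: -0.3
grasp_force: 0.0
t: 7.08
ee_pos: [437.8, 295.0, 196.0]
tool_rot: [-0.0, 0.999, -0.046, 0.0]
contact_force: [0.4, -0.9, 0.0]
finger_gap: 0.1
grasp_force: 0.0
18 [[511.0, 314.0, 112.0], [507.0, 312.0, 108.0], [509.0, 313.0, 106.0], [503.0, 313.0, 96.0], [501.0, 314.0, 90.0], [495.0, 315.0, 77.0]]
tilt 0.41091542186403524
```

View pics/c2.png

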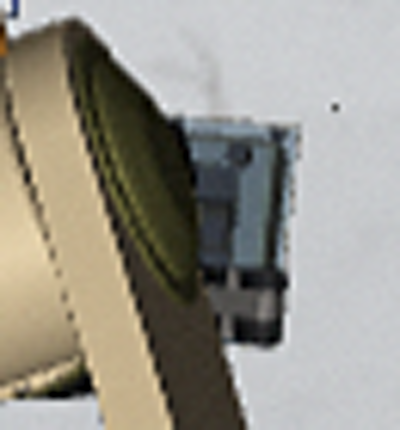

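Left lever stays at tilt 0.41, so a lean of about 0.96: ON. Next, the right switch.

```bash
python3 -m handwheel '[{"dx":5,"dy":-50,"dz":5,"ax":0,"ay":0,"az":0.084,"fingers":0},{"dx":5,"dy":-50,"dz":5,"ax":0,"ay":0,"az":0.084,"fingers":0},{"dx":5,"dy":-50,"dz":0,"ax":0,"ay":0,"az":0.084,"fingers":0},{"dx":5,"dy":-50,"dz":0,"ax":0,"ay":0,"az":0.084,"fingers":0},{"dx":5,"dy":-50,"dz":0,"ax":0,"ay":0,"az":0.084,"fingers":0}]'
python3 -m handwheel '[{"dx":0,"dy":-50,"dz":0,"ax":0,"ay":0,"az":0,"fingers":0},{"dx":0,"dy":-50,"dz":0,"ax":0,"ay":0,"az":0,"fingers":0},{"dx":0,"dy":-50,"dz":0,"ax":0,"ay":0,"az":0,"fingers":0},{"dx":0,"dy":-50,"dz":0,"ax":0,"ay":0,"az":0,"fingers":0},{"dx":0,"dy":-50,"dz":0,"ax":0,"ay":0,"az":0,"fingers":0}]'
```

```text
t: 7.75
ee_pos: [463.1, 43.7, 205.6]
tool_rot: [-0.0, 0.986, 0.165, -0.0]
contact_force: [0.9, 0.2, -0.2]
finger_gap: 0.0
grasp_force: 0.0
t: 8.38
ee_pos: [463.2, -206.4, 205.5]
tool_rot: [-0.0, 0.986, 0.164, -0.0]
contact_force: [-0.2, 0.5, 0.9]
finger_gap: -0.0
grasp_force: 0.0
```

```bash
python3 -m handwheel '[{"dx":-3,"dy":-31,"dz":0,"ax":0,"ay":0,"az":0,"fingers":0},{"dx":0,"dy":-31,"dz":0,"ax":0,"ay":0,"az":0,"fingers":0},{"dx":0,"dy":0,"dz":-20,"ax":0,"ay":0,"az":0,"fingers":0},{"dx":0,"dy":0,"dz":-20,"ax":0,"ay":0,"az":0,"fingers":0},{"dx":0,"dy":0,"dz":0,"ax":0,"ay":0,"az":0,"fingers":0}]'
python3 - <<'E'
from h import *
i=camera_info("wrist");p,d=camera("wrist");cv2.imwrite("pics/w3.png",p);P=pts(i,d)
u=np.array([.945,.326]);Q=P.reshape(-1,3);a=(Q[:,:2]-[517,-248])@u;b=(Q[:,:2]-[517,-248])@[-.326,.945]
m=(Q[:,2]>70)&(Q[:,2]<125)&(abs(b)<25)&(abs(a)<60)
for z in range(70,120,6):
    k=m&(abs(Q[:,2]-z)<3);
    if k.sum()>5:print(z,k.sum(),"along",np.round(np.percentile(a[k],[2,50,98])),"across",np.round(np.median(b[k])))
E
```

```text
t: 9.0
ee_pos: [459.9, -266.4, 164.5]
tool_rot: [-0.002, 0.986, 0.164, -0.001]
contact_force: [0.6, -0.1, 0.3]
finger_gap: -0.1
grasp_force: 0.0
76 42 along [ 6.  8. 12.] across 1.0
82 60 along [ 8. 10. 14.] across -0.0
88 60 along [10. 12. 17.] across -0.0
94 71 along [12. 14. 18.] across 0.0
100 86 along [14. 16. 20.] across -0.0
106 187 along [16. 20. 32.] across -0.0
112 494 along [19. 26. 32.] across 0.0
```

View pics/w3.png

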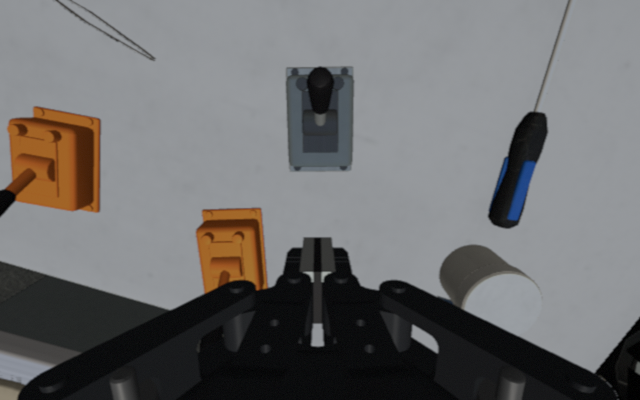

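The wrist view shows the lever (320,90) leaning over the stud end: ON. The back of its sleeve is about 10 mm past the pivot at z=86. I'll descend, advance and touch gently.

```bash
python3 -m handwheel '[{"dx":0,"dy":0,"dz":-26,"ax":0,"ay":0,"az":0,"fingers":0},{"dx":0,"dy":0,"dz":-26,"ax":0,"ay":0,"az":0,"fingers":0},{"dx":0,"dy":0,"dz":-26,"ax":0,"ay":0,"az":0,"fingers":0},{"dx":15,"dy":5,"dz":0,"ax":0,"ay":0,"az":0,"fingers":0},{"dx":15,"dy":5,"dz":0,"ax":0,"ay":0,"az":0,"fingers":0}]'
python3 -m handwheel '[{"dx":10,"dy":4,"dz":0,"ax":0,"ay":0,"az":0,"fingers":0},{"dx":5,"dy":2,"dz":0,"ax":0,"ay":0,"az":0,"fingers":0},{"dx":2,"dy":1,"dz":0,"ax":0,"ay":0,"az":0,"fingers":0},{"dx":2,"dy":0,"dz":0,"ax":0,"ay":0,"az":0,"fingers":0},{"dx":0,"dy":0,"dz":0,"ax":0,"ay":0,"az":0,"fingers":0}]'
```

```text
t: 9.68
ee_pos: [492.1, -257.2, 89.8]
tool_rot: [0.001, 0.986, 0.164, 0.001]
contact_force: [0.2, -0.2, 0.7]
finger_gap: -0.4
grasp_force: 0.0
t: 10.3
ee_pos: [509.0, -250.4, 88.4]
tool_rot: [-0.0, 0.987, 0.164, -0.0]
contact_force: [0.8, 0.1, -0.1]
finger_gap: 0.0
grasp_force: 0.0
```

```bash
python3 -m handwheel '[{"dx":2,"dy":1,"dz":0,"ax":0,"ay":0,"az":0,"fingers":0},{"dx":1,"dy":0.3,"dz":0,"ax":0,"ay":0,"az":0,"fingers":0},{"dx":1,"dy":0.3,"dz":0,"ax":0,"ay":0,"az":0,"fingers":0},{"dx":1,"dy":0.3,"dz":0,"ax":0,"ay":0,"az":0,"fingers":0},{"dx":0,"dy":0,"dz":0,"ax":0,"ay":0,"az":0,"fingers":0}]'
```

```text
t: 10.92
ee_pos: [514.2, -248.3, 88.3]
tool_rot: [-0.0, 0.987, 0.164, -0.0]
contact_force: [0.1, -0.4, 0.5]
finger_gap: 0.1
grasp_force: 0.0
```

```bash
python3 -m handwheel '[{"dx":0.7,"dy":0.2,"dz":0,"ax":0,"ay":0,"az":0,"fingers":0},{"dx":0.7,"dy":0.2,"dz":0,"ax":0,"ay":0,"az":0,"fingers":0},{"dx":0.3,"dy":0.1,"dz":0,"ax":0,"ay":0,"az":0,"fingers":0},{"dx":0,"dy":0,"dz":0,"ax":0,"ay":0,"az":0,"fingers":0},{"dx":0,"dy":0,"dz":0,"ax":0,"ay":0,"az":0,"fingers":0}]'
```

```text
t: 11.55
ee_pos: [515.8, -247.8, 88.3]
tool_rot: [0.0, 0.987, 0.164, 0.0]
contact_force: [-0.9, 0.0, 0.4]
finger_gap: -0.2
grasp_force: 0.0
```

Not clearly in contact yet (the noise is about 1 N), so I go on in small steps.

```bash
python3 -m handwheel '[{"dx":0.5,"dy":0.2,"dz":0,"ax":0,"ay":0,"az":0,"fingers":0},{"dx":0.5,"dy":0.2,"dz":0,"ax":0,"ay":0,"az":0,"fingers":0},{"dx":0.5,"dy":0.1,"dz":0,"ax":0,"ay":0,"az":0,"fingers":0},{"dx":0,"dy":0,"dz":0,"ax":0,"ay":0,"az":0,"fingers":0},{"dx":0,"dy":0,"dz":0,"ax":0,"ay":0,"az":0,"fingers":0}]'
```

```text
t: 12.18
ee_pos: [517.3, -247.3, 88.3]
tool_rot: [-0.0, 0.987, 0.164, -0.0]
contact_force: [0.7, -0.6, 0.3]
finger_gap: -0.1
grasp_force: 0.0
```

```bash
python3 -m handwheel '[{"dx":0.5,"dy":0.2,"dz":0,"ax":0,"ay":0,"az":0,"fingers":0},{"dx":0.5,"dy":0.2,"dz":0,"ax":0,"ay":0,"az":0,"fingers":0},{"dx":0.5,"dy":0.1,"dz":0,"ax":0,"ay":0,"az":0,"fingers":0},{"dx":0,"dy":0,"dz":0,"ax":0,"ay":0,"az":0,"fingers":0},{"dx":0,"dy":0,"dz":0,"ax":0,"ay":0,"az":0,"fingers":0}]'
```

```text
t: 12.8
ee_pos: [518.6, -246.8, 88.2]
tool_rot: [-0.0, 0.987, 0.164, -0.0]
contact_force: [-3.3, -1.0, -0.4]
finger_gap: 0.3
grasp_force: 1.7
```

Contact felt: 3.4 N along the lever axis, with the lever where it looked to be, ON. I back off, rise and check both.

```bash
python3 -m handwheel '[{"dx":-15,"dy":-5,"dz":0,"ax":0,"ay":0,"az":0,"fingers":0},{"dx":-30,"dy":-10,"dz":0,"ax":0,"ay":0,"az":0,"fingers":0},{"dx":0,"dy":0,"dz":40,"ax":0,"ay":0,"az":0,"fingers":0},{"dx":0,"dy":0,"dz":50,"ax":0,"ay":0,"az":0,"fingers":0},{"dx":0,"dy":0,"dz":30,"ax":0,"ay":0,"az":0,"fingers":0}]'
python3 -m handwheel '[{"dx":-20,"dy":50,"dz":0,"ax":0,"ay":0,"az":0,"fingers":0},{"dx":-20,"dy":50,"dz":0,"ax":0,"ay":0,"az":0,"fingers":0},{"dx":-10,"dy":50,"dz":0,"ax":0,"ay":0,"az":0,"fingers":0},{"dx":0,"dy":50,"dz":0,"ax":0,"ay":0,"az":0,"fingers":0},{"dx":0,"dy":0,"dz":0,"ax":0,"ay":0,"az":0,"fingers":0}]'
python3 - <<'E'
from h import *
i=camera_info("top");p,d=camera("top");P=pts(i,d);cv2.imwrite("pics/end.png",p)
for n,(u,v),c,w in(("L",(224,202),(482,322),-.092),("R",(448,188),(517,-248),.332)):
    Q=P[v-35:v+35,u-30:u+30].reshape(-1,3);a=(Q[:,:2]-c)@[np.cos(w),np.sin(w)]
    m=(Q[:,2]>55)&(Q[:,2]<125);t=m&(Q[:,2]>100)
    print(n,m.sum(),"tip along",a[t].mean().round(1),"lean",(.55+np.arctan(np.polyfit(Q[m,2],a[m],1)[0])).round(2))
E
```

```text
t: 13.42
ee_pos: [473.7, -262.2, 211.0]
tool_rot: [0.001, 0.987, 0.164, 0.001]
contact_force: [-0.7, 0.6, 0.5]
finger_gap: -0.0
grasp_force: 0.0
t: 14.05
ee_pos: [423.1, -59.4, 208.7]
tool_rot: [-0.0, 0.986, 0.166, 0.001]
contact_force: [0.4, -0.8, -0.6]
finger_gap: 0.1
grasp_force: 0.0
L 89 tip along 25.5 lean 0.97
R 89 tip along 25.1 lean 0.95
```

View pics/end.png

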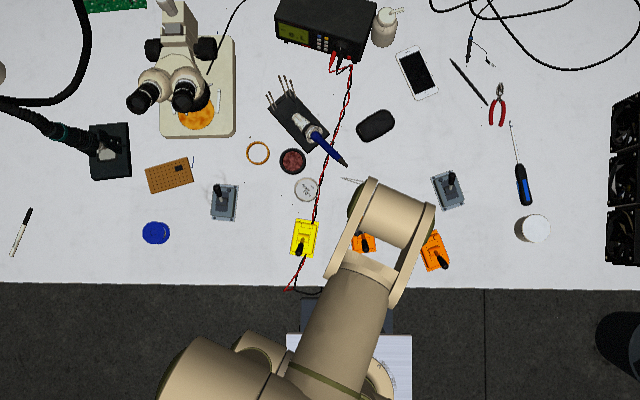

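Both levers, at (217,188) and (451,176), lean toward the studs, and the robot is clear of everything.

```bash
python3 -c "
from bench import order
print(order.job_done())"
```

```text
the job is handed in; nothing more can be done
None
```

Both switches are on and the job is handed in: the left one was off and I pushed it over to a lean of about 0.97; the right one was already on (about 0.95), so I only touched it, at about 3.4 N.

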